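Open the specimen carrier and hold its lid wide

ROBOT

A 6-joint arm with a two-finger parallel gripper is mounted at the origin on the work surface. World frame = base frame: x ahead of the robot, y to its left, z up, the work surface at z = 0. Lengths are in m, angles in rad, forces in N, time in s.
With the tool pointing down it reaches from about 0.375 to 0.9 m from the base axis. Payload 3.1 kg.
Tool frame: the origin (TCP) lies on the centre line of the jaws, within the pads' length; the fingertips stand tcp_to_tips ahead of it and the grasp point (between the pads) lies 5 mm behind it (tcp_to_tips is the distance from the TCP to the fingertips, in m); z points along the fingers, x is the direction in which the jaws open and shut, and the axes are right-handed (so a half turn about z gives the same grasp; the last joint's range is limited). The gripper opens to 85 mm and grips with 20 to 120 N. Pads are 22 mm wide; open, the fingers measure 114 mm over their backs; the gripper's body (76 mm by 85 mm) begins 54 mm behind the grasp point. The pads swing forward as they close: fully open they stand 13 mm farther back than shut.
Start: joints at [0.952, 0.527, 1.433, -0, 1.181, -0.178], TCP at [0.267, 0.565, 0.245] pointing down, gripper open.
Joint ranges: [-3.08, 3.08], [-0.75, 2.2], [0.22, 2.44], [-1.43, 4.57], [0, 2.65], [-2.85, 2.85]. Speed limits (rad/s): [2.79, 2.79, 3.14, 3.14, 3.14, 3.14].

INTERFACE

Orientations are given as a unit quaternion [x, y, z, w].
In Python, from workcell import get_obs, capture, camera_params, sign_off, tcp_to_tips gives the robot as it stands.
- The arm moves only by the tool apply_moves, never from a script. Its argument "increments" is a list that holds one entry, the list of rows, each a list of 7 numbers: the turn, a rotation vector about the tool's x, y, z in rad, then the shift along the tool's x, y, z in m, then the closure, from 0 (fully open) to 1 (shut). In form: [[[wx, wy, wz, dx, dy, dz, fingers], ...]]. A call has 1 to 20 rows; each row is the pose to reach, as a shift and turn from the pose measured when the call began, along the tool's axes at that moment; what a row does not reach only later rows make up. A row lasts 1/8 s, in which the tool goes at most 62.5 mm and 10.7 degrees, less where a joint would pass 70% of its speed; a pose out of reach is approached as far as the arm can. A call with a gripper value outside its range is refused whole. The fingers move at their own pace and stop on an object; "force" is the grip in N (left out, the last holds). Time passes only in rows, so rows that repeat a pose let the fingers close. It gives the time, the measured TCP pose, the force and the opening at its end, in the units of the state.
- get_obs(): the state, without advancing time (a new reading comes with each control period).
- capture(name): name is "scene" or "top" or "wrist"; returns the picture (384x512x3 uint8, blue, green, red); there is no depth.
- camera_params(name): a dict with "fx", "fy", "cx", "cy" (pixels), "k1" (the pictures are not rectified: a ray, as slopes to the right and down, at radius r is drawn at 1 + k1 r^2 times it, then the intrinsics apply), "world_from_camera" (4x4, takes a point from camera to world coordinates); the wrist camera has in their place "mount" (4x4, takes a point from camera to tool coordinates, whose origin is the TCP and whose axes are the tool frame's). Camera axes: x right, y up, looking along -z (the intrinsics and any distortion apply to the point x, -y, -z); pixel columns grow to the right and rows downward; lengths in m; the calibration is good to about 2 mm. A picture is of the moment at which its call begins: read the wrist's pose just before it. camera_params takes no time and is no camera call.
- sign_off(): hands the job in, once; it reports no verdict.
The state is a dict: "clock": time; "qpos": joint angles; "joint_velocities": joint speeds; "joint_efforts": joint torques, N m; "tcp_pos": TCP position; "orientation": TCP orientation; "force": force on the tool from outside, world axes, zero at the start; "wrist_torque": the same for the moment, N m; "gripper_width": finger opening in m.
Only numpy, scipy, OpenCV 4.12 (cv2) and the standard library are available. Lean on these libraries where they do the work, as an engineer would, in place of code of your own. Each camera call takes 0.05 s, during which the arm holds its last target.

TASK

A pipette has been left on top of the closed specimen carrier: lay it flat in the empty lane of the steel tray, parallel to the two pipettes there and with its tip pointing the same way as theirs; set it down, do not drop it. Then open the carrier: squeeze the main catch on the box front so that the lid pops ajar, then squeeze the safety catch on the lid's front edge and, by that grip, swing the lid up past its click stop until it stands nearly upright. Finish while still holding the lid wide open by the safety catch, without letting go, and leave everything else on the bench where it is.

Things in the scene. Friction and masses are not known exactly. Their poses are not given: they have to be found in the camera images.
- carrier: specimen carrier, fixed: white plastic box 160 mm deep (x) by 260 mm wide (y) by 104 mm high, blue-capped tubes inside, clear lid hinged at the back. Origin: centre of its underside; x points to the hinge side, away from the robot, z up. The shut lid's flat top is 118 mm above the origin. The two catches stand on its front (-x) side.
- main_catch (a point): main catch on the box front near its right-hand end: point midway between its two buttons, on their axis (along the carrier's y); carrier frame (-115, -100, 92) mm. It holds the lid shut. Squeezed, it lets two sprung pins push the lid ajar by 0.1 rad (20 mm at the front); it stays disengaged when let go. A tongue of the lid, 27 mm wide, covers it 19 mm above the axis.
- safety_catch (a point): safety catch, grip head amid the lid's front edge, moving with the lid: point midway between its buttons, on their axis, always along the carrier's y; lid shut: carrier frame (-115, 0, 105) mm. Two steel hooks on the box (to 132 mm high, 24 mm behind the axis, 18 mm either side) stop the ajar lid at 0.115 rad until it is squeezed; squeezed on a shut lid it does nothing.
- lid_hinge (a point): middle of the lid's hinge line, which runs along the carrier's y; carrier frame (85, 0, 108) mm. The safety catch swings round it at 200 mm; its round buttons can pivot between the finger pads that pinch them, so the fingers may point down all the way.
- lid_angle (a joint): opening angle of the lid, rad: 0 to 0.01 shut, about 0.1 ajar on the pins, 1.55 end stop (upright). A click stop is met from 0.45 to 0.9 and takes about 5 N at the catch to pass. The lid is sprung shut: let go beyond the click stop it falls back and parks at 0.85 to 0.95; held wide it pulls back with 1 to 1.5 N at the catch.
- safety_right: the round black pinch button on the right (-y) side of the safety catch; origin as safety_catch but moving in with the button
- safety_left: the round black pinch button on the left (+y) side of the safety catch; origin as safety_catch but moving in with the button
- main_right_in (a joint): travel of the main catch's right (-y) button, m, 0 out, 0.008 fully in. Both catches are alike: a grey block 34 mm wide (y) with a round black pinch button, 18 mm diameter, standing out 10 mm from each y side: 54 mm over the buttons, 38 mm squeezed fully in. A button needs 6 N; a catch gives way only with both buttons in by 6.5 mm at once, and they spring out when let go.
- main_left_in (a joint): the same for the main catch's left (+y) button
- safety_right_in (a joint): the same for the safety catch's right (-y) button
- safety_left_in (a joint): the same for the safety catch's left (+y) button
- pipette: white pipette lying on the lid, 230 mm long, 0.1 kg: x along it towards its thin tip (x = 115 mm), origin mid-length on its underside, z up as it lies. Handle 26 mm wide, 26 mm high, flat below, x = -85 to 15 mm; a finger hook stands out 17 mm from the handle's +y side at x = -81 to -59 mm; the thin shaft runs clear of the surface.
- pipette_grip (a point): where to take that pipette: at mid-height of the handle (13 mm above the underside), 30 mm from the origin towards the plunger, close to the centre of mass
- pipette_tip (a point): the tip end of that pipette
- tray: shallow steel tray, fixed, 280 mm long (x) by 250 mm wide (y); floor 3 mm and walls 12 mm above the bench; ridges 6 mm above the bench along x at y = -40 and 40 mm make three lanes. Origin: centre of its underside. Pipettes lie in the middle and left lanes with their tips towards the tray's +x; the right lane (-y) is empty.
- free_lane (a point): middle of the empty lane, on the tray's floor; 81 mm to the right (-y) of the tray's centre
- tray_pipette_a: a like pipette lying in the tray's middle lane (leave alone); same frame as pipette
- tray_pipette_b: a like pipette lying in the tray's left lane (leave alone); same frame as pipette
- well_plate: clear well plate 127 x 85 x 20 mm (leave alone); origin at the centre of its underside
- petri_dish: clear Petri dish, 94 mm across, 15 mm high (leave alone); origin at the centre of its underside
- marker: black marker pen 135 mm long, 16 mm thick (leave alone); origin in the middle of its underside, x along it
- tip_box: grey box of pipette tips with a clear cover, 124 x 88 x 68 mm (leave alone); origin at the centre of its underside
- wash_bottle: white wash bottle, 72 mm across, 205 mm high (leave alone); origin at the centre of its underside

How it is judged:
On the way, in this order (a step that is already met when the one before it is completed fails the run):
1. the pipette lies flat in the tray's empty lane, parallel to the others, tip the same way, let go (y of pipette in the frame of free_lane between -0.02 and 0.02 m and x of pipette in the frame of free_lane between -0.028 and 0.028 m and z of pipette in the frame of free_lane below 0.006 m and angle between pipette's own z axis and vertical below 0.1 rad and angle between the x axis of pipette and the x axis of tray, either way round below 0.2 rad and x of pipette_tip in the frame of free_lane above 0.05 m and contact force between pipette and the fingers below 0.1 N and linear speed of pipette below 0.03 m/s and value of joint lid_angle below 0.03 rad), for 0.2 s.
2. the main catch is released and the lid stands ajar on the safety catch (value of joint lid_angle between 0.06 and 0.16 rad), for 0.2 s.
3. the safety catch is squeezed, both buttons in, while the lid is ajar (value of joint each of safety_right_in, safety_left_in above 0.005 m and value of joint lid_angle below 0.25 rad), for 0.1 s.
4. the lid is swung past its click stop (value of joint lid_angle above 1.05 rad), for 0.1 s.
At the end, for the whole second after the job is handed in: Lid open over 1.3 rad, at rest, fingers still on both safety-catch buttons (over 0.5 N each). Pipette let go, at rest in the right lane: within 20 mm of its midline and 28 mm of its middle lengthwise, under 6 mm above the floor, level within 0.1 rad, parallel within 0.2 rad, tip to the tray's +x (y of pipette in the frame of free_lane between -0.02 and 0.02 m and x of pipette in the frame of free_lane between -0.028 and 0.028 m and z of pipette in the frame of free_lane below 0.006 m and angle between pipette's own z axis and vertical below 0.1 rad and angle between the x axis of pipette and the x axis of tray, either way round below 0.2 rad and x of pipette_tip in the frame of free_lane above 0.05 m and contact force between pipette and the fingers below 0.1 N and linear speed of pipette below 0.03 m/s and value of joint lid_angle above 1.3 rad and velocity of joint lid_angle between -0.1 and 0.1 rad/s and contact force between each of safety_right, safety_left and the fingers above 0.5 N); the arm keeps its last pose, push and grip.
It fails at once if the pipette is dropped or thrown (contact force between pipette and the fingers below 0.05 N and linear speed of pipette above 0.6 m/s).
It fails at once if a pipette in the tray is pushed by more than 20 mm (distance of any of tray_pipette_a, tray_pipette_b from where it was at the start of the episode above 0.02 m).
It fails at once if another thing on the bench is moved by more than 20 mm (distance of any of well_plate, petri_dish, marker, tip_box, wash_bottle from where it was at the start of the episode above 0.02 m).
It also fails if it takes over 58 s, if anything falls off the work surface, if the arm or the gripper's body presses on something with over 40 N, if the wrist force passes 120 N, or if a joint passes its speed limit or range.

## Working session

There is one attempt and no reset: what is moved stays moved. The work goes in short steps, Python scripts to look and compute and a tool call to move; the robot and the scene stay as the last step left them, time stands still between calls to the robot, and variables do not carry over. Pictures are saved under pics/ and viewed, and the job is handed in when it is done.

Besides the shell and the picture viewer there is one more tool, called after "Request:" by a JSON object that holds its "method" and its "body", one argument or row to a line. apply_moves: Moves the arm, as the interface text tells. Its arguments: {"type":"object","properties":{"increments":{"type":"array"},"force":{"type":"number"}},"required":["increments"]}

```bash
mkdir -p pics; ls; python3 - <<'E'
from workcell import *
import cv2
print(get_obs()); print(tcp_to_tips)
for n in("scene","top","wrist"):
    print(n,camera_params(n)); cv2.imwrite(f"pics/{n}0.png",capture(n))
E
```

```text
pics
{'clock': 0.0, 'qpos': array([ 9.51519392e-01,  5.28447780e-01,  1.43393398e+00,  1.67217076e-05,
        1.18137913e+00, -1.78525702e-01]), 'joint_velocities': array([-0.00190255, -0.00127055, -0.00235014,  0.00079277,  0.00072052,
        0.00064343]), 'joint_efforts': array([ 9.59402678e-05, -4.42354345e+01, -1.78024417e+01, -2.19743856e-04,
        8.71013763e-03,  1.82812801e-05]), 'tcp_pos': array([0.26621033, 0.56470149, 0.2443348 ]), 'orientation': array([ 8.44577736e-01,  5.35431856e-01, -1.00706065e-03,  4.01491997e-04]), 'force': array([ 0.86220017, -0.32892999, -0.12236687]), 'wrist_torque': array([ 0.00229772, -0.00485788, -0.01509876]), 'gripper_width': 0.08548686724710072}
0.014
scene {'fx': 353.1350745994944, 'fy': 353.1350745994944, 'cx': 259.13083653588996, 'cy': 191.24313035934864, 'k1': 0.02164801394656259, 'world_from_camera': array([[-0.71955952, -0.54823775,  0.42622701,  1.01886503],
       [ 0.69432995, -0.57845241,  0.42813401,  0.52728899],
       [ 0.01183282,  0.60401008,  0.79688883,  1.04802164],
       [ 0.        ,  0.        ,  0.        ,  1.  
[... 201 characters left out ...]
-0.20027168,  0.2511025 ],
       [-0.99998593,  0.00436312,  0.00301604,  0.0347465 ],
       [ 0.00382872,  0.20025779,  0.97973576,  1.36133744],
       [ 0.        ,  0.        ,  0.        ,  1.        ]])}
wrist {'fx': 333.55335080735426, 'fy': 333.55335080735426, 'cx': 258.408297756703, 'cy': 194.73953218699228, 'k1': -0.030458415719962585, 'mount': array([[ 9.99999761e-01,  1.71587976e-04, -6.70389013e-04,
         5.19625575e-04],
       [-2.89306708e-05, -9.57556860e-01, -2.88244443e-01,
        -7.34575390e-02],
       [-6.91394879e-04,  2.88244393e-01, -9.57556626e-01,
        -1.27917368e-01],
       [ 0.00000000e+00,  0.00000000e+00,  0.00000000e+00,
         1.00000000e+00]])}
```

View pics/top0.png

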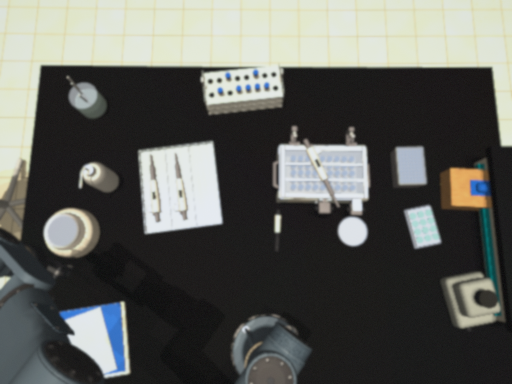

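View pics/scene0.png

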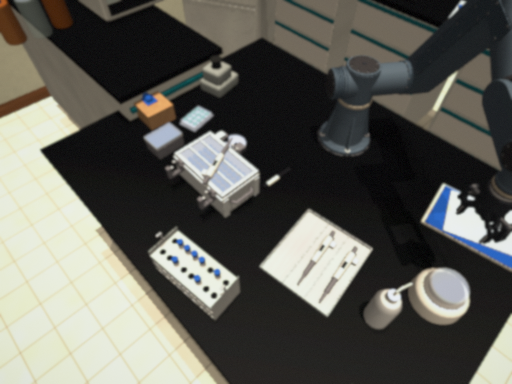

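```bash
python3 - <<'E'
import cv2
im=cv2.imread("pics/top0.png")
def crop(n,x0,y0,x1,y1,s):
    cv2.imwrite(f"pics/{n}.png",cv2.resize(im[y0:y1,x0:x1],None,fx=s,fy=s,interpolation=cv2.INTER_CUBIC))
crop("t_car",270,20,430,170,5)
crop("t_tray",100,60,270,210,4.7)
E
```

```text
(no output)
```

View pics/t_car.png

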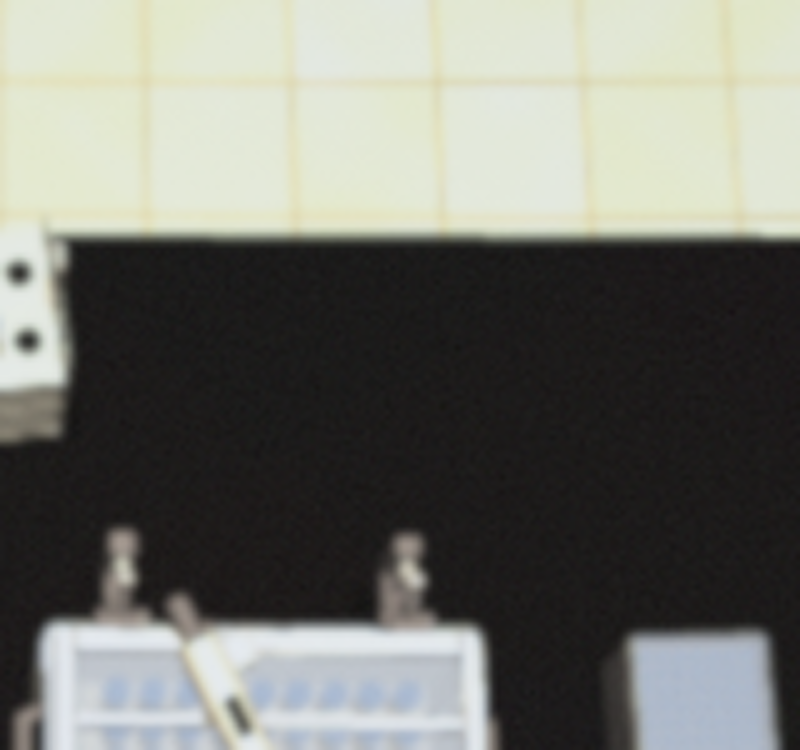

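View pics/t_tray.png

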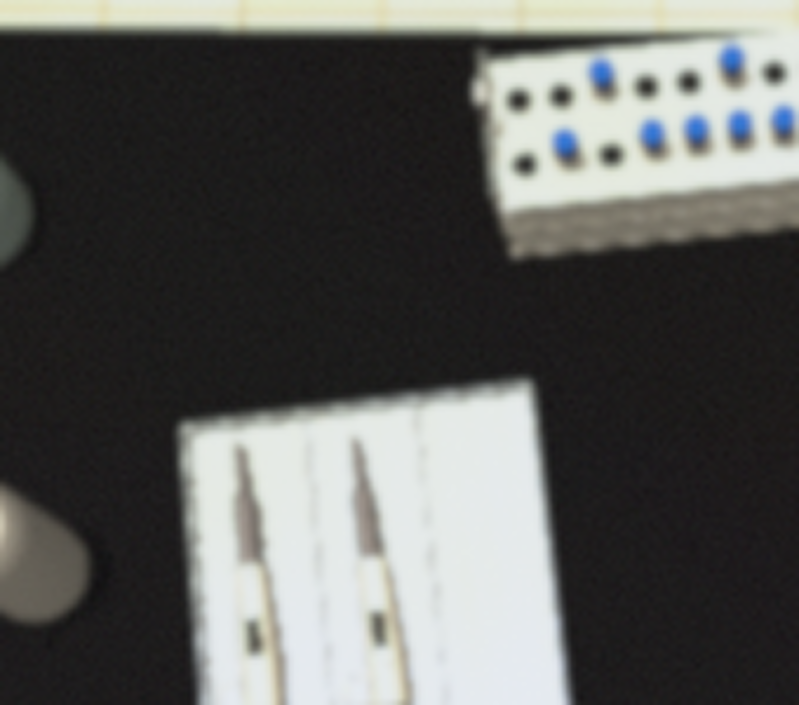

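```bash
cat > h.py <<'E'
import numpy as np, cv2
from scipy.spatial.transform import Rotation as R
from workcell import *
def W(name,obs=None):
    p=camera_params(name)
    if name=="wrist":
        obs=obs or get_obs()
        T=np.eye(4);T[:3,:3]=R.from_quat(obs["orientation"]).as_matrix();T[:3,3]=obs["tcp_pos"]
        return p,T@p["mount"]
    return p,p["world_from_camera"]
def px2w(name,uv,z,pw=None):
    p,T=pw or W(name)
    d=np.array([(uv[0]-p["cx"])/p["fx"],(uv[1]-p["cy"])/p["fy"]]);s=d.copy()
    for _ in range(20): s=d/(1+p["k1"]*(s@s))
    r=T[:3,:3]@np.array([s[0],-s[1],-1]); o=T[:3,3]
    return o+r*(z-o[2])/r[2]
def w2px(name,P,pw=None):
    p,T=pw or W(name)
    c=T[:3,:3].T@(np.asarray(P)-T[:3,3]); s=np.array([c[0],-c[1]])/-c[2]; s=s*(1+p["k1"]*(s@s))
    return np.array([s[0]*p["fx"]+p["cx"],s[1]*p["fy"]+p["cy"]])
def crop(im,n,x0,y0,x1,y1,s):
    cv2.imwrite(f"pics/{n}.png",cv2.resize(im[y0:y1,x0:x1],None,fx=s,fy=s,interpolation=cv2.INTER_CUBIC))
def fr(x,y,z,yaw):
    T=np.eye(4);T[:3,:3]=R.from_euler('z',yaw).as_matrix();T[:3,3]=[x,y,z];return T
def tool(yaw):  # tool down, tool x at world heading yaw
    return R.from_matrix(np.array([[np.cos(yaw),np.sin(yaw),0],[np.sin(yaw),-np.cos(yaw),0],[0,0,-1.]]))
def plan(pos,rot):
    "row numbers (turn, shift) from the current pose to target"
    o=get_obs();r=R.from_quat(o["orientation"])
    return np.round(np.r_[(r.inv()*rot).as_rotvec(),r.inv().apply(np.asarray(pos)-o["tcp_pos"])],4)
E
python3 - <<'E'
from h import *
im=cv2.imread("pics/top0.png")
crop(im,"t_car2",265,125,385,215,6.6)
crop(im,"t_tray2",130,135,230,240,5.7)
E
```

```text
(no output)
```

View pics/t_car2.png

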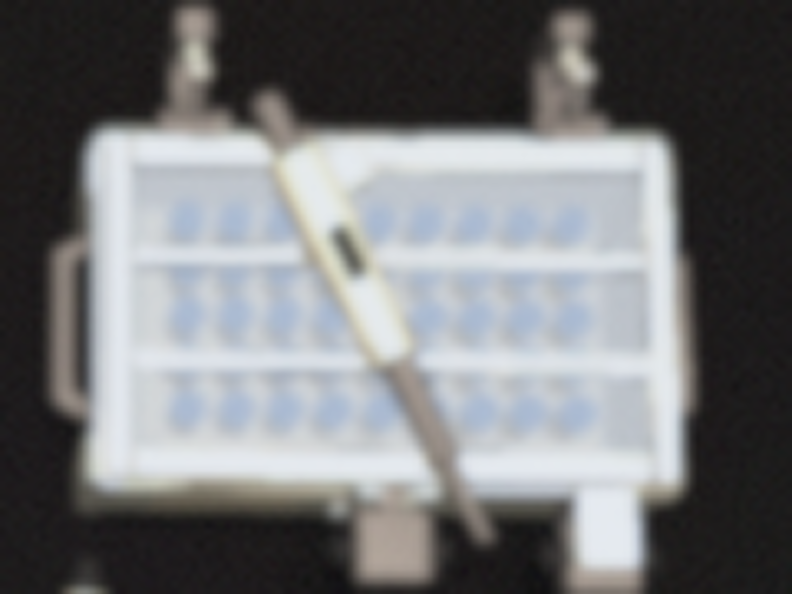

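View pics/t_tray2.png

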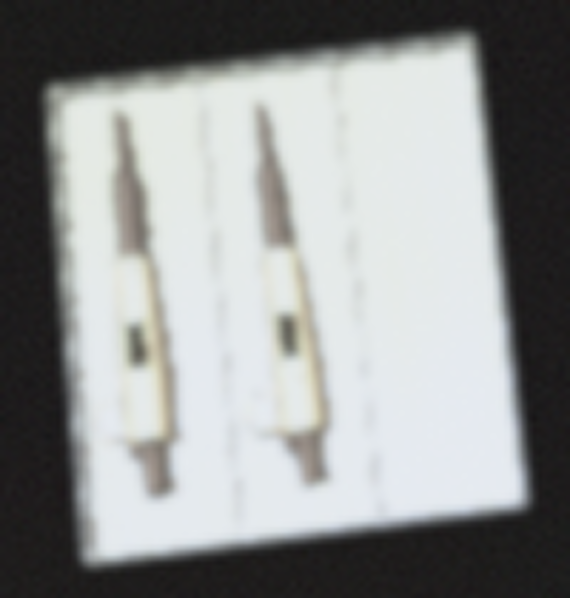

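```bash
python3 - <<'E'
from h import *
def pts(c,x0,y0,s,z):
    return np.array([px2w("top",((u+.5)/s-.5+x0,(v+.5)/s-.5+y0),z) for u,v in c])
t=pts([(47,88),(475,35),(528,505),(85,562)],130,135,5.7,.012)
print("tray",t.round(4),t.mean(0)); 
e=lambda a,b:(np.linalg.norm(b-a),np.degrees(np.arctan2(*(b-a)[1::-1])))
print(e(t[1],t[0]),e(t[2],t[3]),e(t[3],t[0]),e(t[2],t[1]))
h=pts([(120,112),(150,345+90)],130,135,5.7,.02);print("tray pip",e(h[1],h[0]))
c=pts([(86,130),(672,130),(686,500),(84,494)],265,125,6.6,.118)
print("carrier",c.round(4),c.mean(0));print(e(c[1],c[0]),e(c[2],c[3]),e(c[3],c[0]),e(c[2],c[1]))
p=pts([(275,165),(325,140),(412,350),(376,366)],265,125,6.6,.14)
print("pip",p.round(4));a=(p[0]+p[1])/2;b=(p[2]+p[3])/2;print(e(a,b),e(p[0],p[1]), a+(b-a)*.55)
# safety_catch block top, main catch
s=pts([(395,505),(395,585)],265,125,6.6,.12);print("safety",s)
m=pts([(605,490),(605,570)],265,125,6.6,.118);print("tongue",m)
E
```

```text
tray [[0.6394 0.433  0.012 ]
 [0.6736 0.1809 0.012 ]
 [0.3933 0.1436 0.012 ]
 [0.3601 0.3943 0.012 ]] [0.51659532 0.28794482 0.012     ]
(np.float64(0.2544297606300052), np.float64(97.72064722706288)) (np.float64(0.2529697727086858), np.float64(97.54323301800693)) (np.float64(0.28195771290540356), np.float64(7.8795517867682845)) (np.float64(0.2827407544167083), np.float64(7.583007501308186))
tray pip (np.float64(0.19293555288246325), np.float64(8.217905904635186))
carrier [[ 0.6299 -0.0331  0.118 ]
 [ 0.631  -0.3105  0.118 ]
 [ 0.4536 -0.3083  0.118 ]
 [ 0.4552 -0.0311  0.118 ]] [ 0.54241033 -0.17073568  0.118     ]
(np.float64(0.27741899521391034), np.float64(90.23320959889045)) (np.float64(0.2771924270231215), np.float64(89.6859761763385)) (np.float64(0.1747008386083624), np.float64(-0.6600591511680144)) (np.float64(0.17735178810773877), np.float64(-0.7239962158973685))
pip [[ 0.6066 -0.1195  0.14  ]
 [ 0.6188 -0.143   0.14  ]
 [ 0.519  -0.1805  0.14  ]
 [ 0.5114 -0.1638  0.14  ]]
(np.float64(0.1057261719531812), np.float64(-157.25992652948128)) (np.float64(0.026451034142651177), np.float64(-62.618379247277005)) [ 0.55908678 -0.15375951  0.14      ]
safety [[ 0.45035667 -0.17398576  0.12      ]
 [ 0.41334809 -0.17289656  0.12      ]]
tongue [[ 0.45813133 -0.27124732  0.118     ]
 [ 0.42099354 -0.2695777   0.118     ]]
```

```bash
python3 - <<'E'
from h import *
print(plan([.55,-.155,.30],tool(np.radians(-67))))
print(px2w("top",(72,232),.15),px2w("top",(100,177),.2))
E
```

```text
[ 1.7000e-03  1.1000e-03  2.2994e+00 -5.3010e-01  5.6370e-01 -5.4700e-02]
[0.35198311 0.56672237 0.15      ] [0.50462579 0.48021998 0.2       ]
```

Request:
{"method": "apply_moves", "body": {
  "increments": [
    [[0,0,0,0,0,-0.055,0],[0,0,0.15,0,0,-0.055,0],[0,0,2.3,-0.53,0.564,-0.055,0],[0,0,2.3,-0.53,0.564,-0.055,0],[0,0,2.3,-0.53,0.564,-0.055,0],[0,0,2.3,-0.53,0.564,-0.055,0],[0,0,2.3,-0.53,0.564,-0.055,0],[0,0,2.3,-0.53,0.564,-0.055,0],[0,0,2.3,-0.53,0.564,-0.055,0],[0,0,2.3,-0.53,0.564,-0.055,0],[0,0,2.3,-0.53,0.564,-0.055,0],[0,0,2.3,-0.53,0.564,-0.055,0],[0,0,2.3,-0.53,0.564,-0.055,0],[0,0,2.3,-0.53,0.564,-0.055,0],[0,0,2.3,-0.53,0.564,-0.055,0],[0,0,2.3,-0.53,0.564,-0.055,0],[0,0,2.3,-0.53,0.564,-0.055,0],[0,0,2.3,-0.53,0.564,-0.055,0]]
  ]
}}

```text
clock: 2.4
tcp_pos: [0.5497, -0.1531, 0.3004]
orientation: [0.834, -0.551, -0.0, 0.001]
force: [0.2, 0.2, -0.5]
gripper_width: 0.0855
```

```bash
python3 - <<'E'
from h import *
o=get_obs();print(o["tcp_pos"],o["orientation"],o["clock"],o["qpos"]);np.savez("w1.npz",**o)
im=capture("wrist");cv2.imwrite("pics/w1.png",im);crop(im,"w1b",0,0,512,384,1.56)
E
```

```text
[ 0.54971121 -0.15312007  0.30037095] [ 8.34333826e-01 -5.51258819e-01 -4.79355518e-04  7.42841124e-04] 2.4 [-4.66738734e-01  3.94370621e-01  1.50379823e+00 -1.43938571e-03
  1.24454989e+00  7.01468374e-01]
```

View pics/w1b.png

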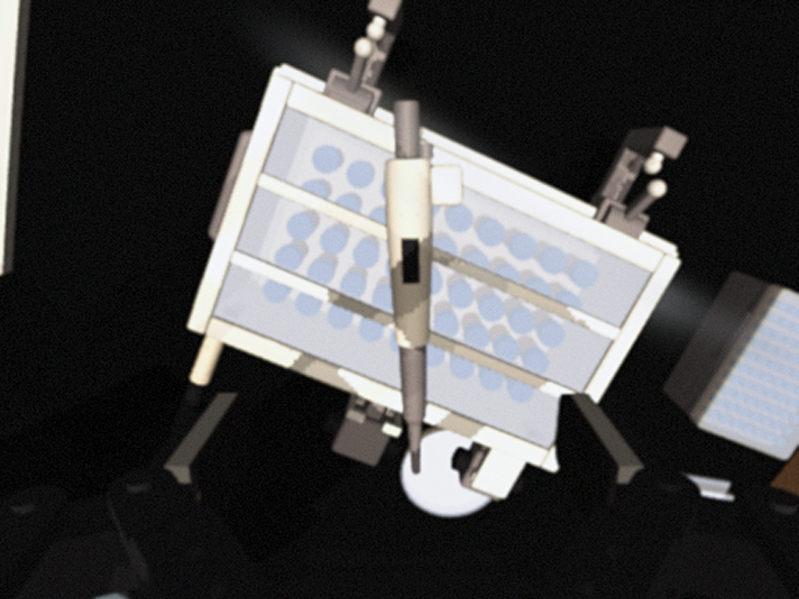

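```bash
python3 - <<'E'
from h import *
o=dict(np.load("w1.npz"));pw=W("wrist",o)
s=512/800
def f(u,v,z): return px2w("wrist",(u*s,v*s),z,pw)
e=lambda a,b:(np.linalg.norm(b-a).round(4),np.degrees(np.arctan2(*(b-a)[1::-1])).round(2))
q=[f(*p,.142) for p in[(388,160),(432,160),(430,345),(395,345)]]
a=(q[0]+q[1])/2;b=(q[2]+q[3])/2;print("handle",a,b,e(a,b))
pl=f(407,102,.131);tp=f(416,472,.128);print("ends",pl,tp,e(pl,tp))
c=[f(*p,.118) for p in[(281,68),(676,256)]];print("back",c,e(c[1],c[0]))
m=im=cv2.imread("pics/w1.png");crop(im,"w1c",100,180,370,330,2.9)
for P in [(0,0,.118),(-.115,0,.105),(-.115,-.1,.111)]: pass
E
```

```text
handle [ 0.61284056 -0.12925054  0.142     ] [ 0.51699994 -0.17210485  0.142     ] (np.float64(0.105), np.float64(-155.91))
ends [ 0.63966469 -0.11609206  0.131     ] [ 0.42945619 -0.21274532  0.128     ] (np.float64(0.2314), np.float64(-155.31))
back [array([ 0.62982613, -0.04489657,  0.118     ]), array([ 0.62473653, -0.30104192,  0.118     ])] (np.float64(0.2562), np.float64(88.86))
```

View pics/w1c.png

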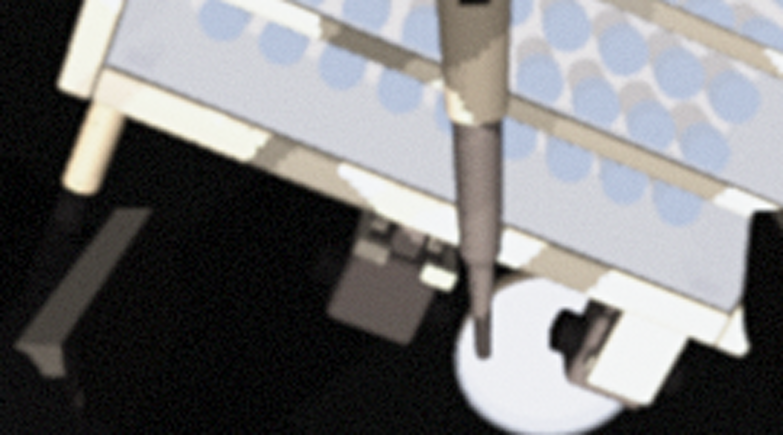

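```bash
python3 - <<'E'
from h import *
print(plan([.5615,-.152,.138],tool(np.radians(-65.4))))
E
```

```text
[ 0.0016 -0.0004 -0.0263  0.0033 -0.0114  0.1625]
```

Request:
{"method": "apply_moves", "body": {
  "increments": [
    [[0.0016,0,-0.026,0.0033,-0.0114,0.05,0],[0.0016,0,-0.026,0.0033,-0.0114,0.1,0],[0.0016,0,-0.026,0.0033,-0.0114,0.13,0],[0.0016,0,-0.026,0.0033,-0.0114,0.152,0],[0.0016,0,-0.026,0.0033,-0.0114,0.1625,0],[0.0016,0,-0.026,0.0033,-0.0114,0.1625,0],[0.0016,0,-0.026,0.0033,-0.0114,0.1625,0]]
  ],
  "force": 30
}}

```text
clock: 3.32
tcp_pos: [0.5622, -0.1521, 0.1391]
orientation: [0.842, -0.54, 0.001, -0.0]
force: [-0.3, 0.5, 0.9]
gripper_width: 0.0852
```

```bash
python3 - <<'E'
from h import *
o=get_obs();print(o["tcp_pos"],o["force"])
im=capture("wrist");crop(im,"w2",0,0,512,384,1.56)
E
```

```text
[ 0.56217668 -0.15210832  0.13906528] [-0.26160735  0.45472736  0.93593199]
```

View pics/w2.png

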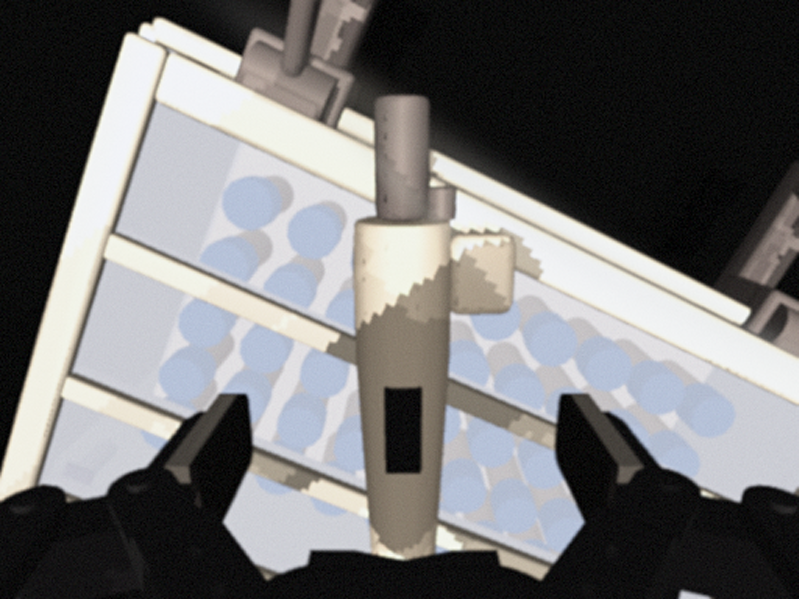

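Request:
{"method": "apply_moves", "body": {
  "increments": [
    [[0,0,0,0,0,0,0.5],[0,0,0,0,0,0,1],[0,0,0,0,0,0,1],[0,0,0,0,0,0,1],[0,0,0,0,0,0,1],[0,0,0,0,0,0,1],[0,0,0,0,0,0,1],[0,0,0,0,0,0,1]]
  ],
  "force": 30
}}

```text
clock: 4.38
tcp_pos: [0.5622, -0.1522, 0.1395]
orientation: [0.842, -0.54, 0.001, -0.0]
force: [-1.3, 0.2, 5.2]
gripper_width: 0.0252
```

```bash
python3 - <<'E'
from h import *
o=get_obs();print(o["tcp_pos"],o["force"],o["gripper_width"])
im=capture("wrist");crop(im,"w3",0,0,512,384,1.56)
E
```

```text
[ 0.5622404  -0.15223029  0.13948158] [-1.28049242  0.17086627  5.18969996] 0.02521388449751883
```

View pics/w3.png

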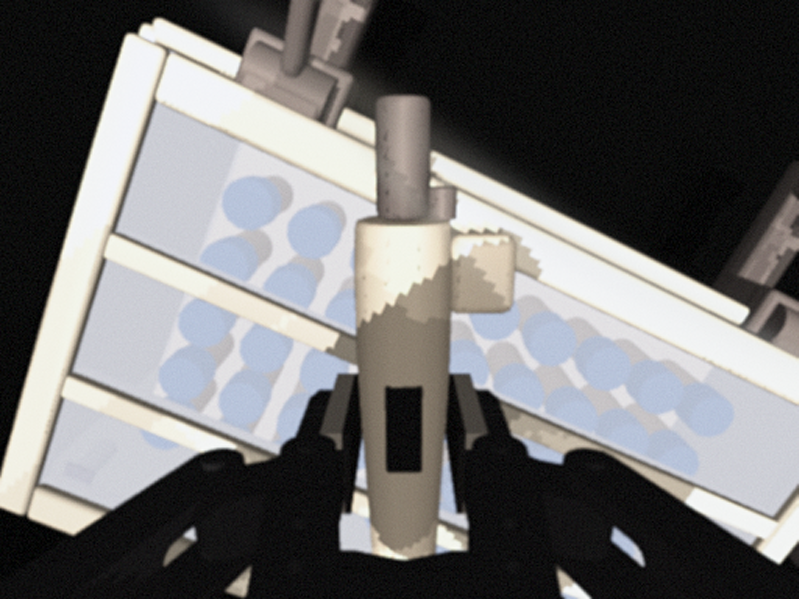

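```bash
python3 - <<'E'
from h import *
print(plan([.4978,.2036,.25],tool(np.radians(97.7))))
E
```

```text
[ 0.0032 -0.0029 -2.8467 -0.3501 -0.0897 -0.1113]
```

Request:
{"method": "apply_moves", "body": {
  "increments": [
    [[0,0,0,0,0,-0.01,1],[0,0,0,0,0,-0.04,1],[0,0,0,0,0,-0.08,1],[0,0,0,0,0,-0.111,1],[0,0,-0.15,-0.02,-0.005,-0.111,1],[0,0,-0.32,-0.045,-0.011,-0.111,1],[0,0,-0.49,-0.07,-0.017,-0.111,1],[0,0,-0.66,-0.095,-0.023,-0.111,1],[0,0,-0.83,-0.12,-0.03,-0.111,1],[0,0,-1.0,-0.145,-0.036,-0.111,1],[0,0,-1.17,-0.17,-0.042,-0.111,1],[0,0,-1.34,-0.195,-0.048,-0.111,1],[0,0,-1.51,-0.22,-0.055,-0.111,1],[0,0,-1.68,-0.245,-0.062,-0.111,1],[0,0,-1.85,-0.27,-0.068,-0.111,1],[0,0,-2.02,-0.29,-0.074,-0.111,1],[0,0,-2.19,-0.31,-0.079,-0.111,1],[0,0,-2.36,-0.325,-0.083,-0.111,1],[0,0,-2.53,-0.34,-0.087,-0.111,1],[0,0,-2.7,-0.35,-0.0897,-0.111,1]]
  ]
}}

```text
clock: 6.92
tcp_pos: [0.4974, 0.2042, 0.2496]
orientation: [0.709, 0.705, 0.0, 0.001]
force: [0.7, 0.9, -0.7]
gripper_width: 0.0252
```

```bash
python3 - <<'E'
from h import *
print(plan([.4978,.2036,.25],tool(np.radians(97.7))))
o=get_obs();print(o["tcp_pos"],o["force"],o["gripper_width"],o["qpos"]);np.savez("w4.npz",**o)
im=capture("wrist");cv2.imwrite("pics/w4r.png",im);crop(im,"w4",0,0,512,384,1.56)
cv2.imwrite("pics/t4.png",capture("top"))
E
```

```text
[ 0.0021  0.0016 -0.1406 -0.0006  0.0004 -0.0004]
[0.49744563 0.20420019 0.24964687] [ 0.72826257  0.9107883  -0.69139784] 0.025187691396079816 [ 0.18257982  0.40433244  1.64767175 -0.00205185  1.08773146 -1.38109689]
```

View pics/w4.png

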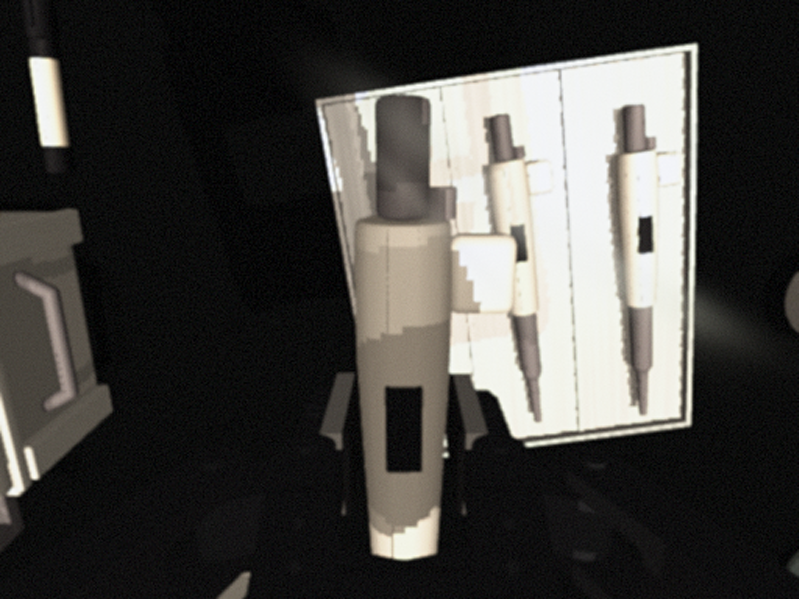

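```bash
python3 - <<'E'
from h import *
o=dict(np.load("w4.npz"));pw=W("wrist",o)
s=512/800
def f(u,v,z): return px2w("wrist",(u*s,v*s),z,pw)
e=lambda a,b:(np.linalg.norm(b-a).round(4),np.degrees(np.arctan2(*(b-a)[1::-1])).round(2))
a,b,c=[f(*p,.012) for p in[(318,101),(696,46),(690,425)]]
print(a,b,c,e(a,b),e(b,c),(a+c)/2)
# neighbor pipette: hook side origin; ends
for P in [((498,118),(538,420)),((633,108),(643,412))]:
    x,y=[f(*p,.016) for p in P];print(x,y,e(x,y),(x+y)/2)
E
```

```text
[0.39468603 0.1487448  0.012     ] [0.36149853 0.39437509 0.012     ] [0.63684568 0.43195315 0.012     ] (np.float64(0.2479), np.float64(97.69)) (np.float64(0.2779), np.float64(7.77)) [0.51576585 0.29034897 0.012     ]
[0.40623281 0.26702479 0.016     ] [0.62863074 0.30847899 0.016     ] (np.float64(0.2262), np.float64(10.56)) [0.51743178 0.28775189 0.016     ]
[0.3999601 0.3556315 0.016    ] [0.62254455 0.39030442 0.016     ] (np.float64(0.2253), np.float64(8.85)) [0.51125232 0.37296796 0.016     ]
```

```bash
python3 - <<'E'
from h import *
print(plan([.4971,.2047,.025],tool(np.radians(97.7))))
E
```

```text
[ 0.0022  0.0014 -0.1455  0.0007 -0.0008  0.2247]
```

Request:
{"method": "apply_moves", "body": {
  "increments": [
    [[0.002,0.001,-0.1455,0.0007,-0.0008,0.03,1],[0.002,0.001,-0.1455,0.0007,-0.0008,0.07,1],[0.002,0.001,-0.1455,0.0007,-0.0008,0.11,1],[0.002,0.001,-0.1455,0.0007,-0.0008,0.15,1],[0.002,0.001,-0.1455,0.0007,-0.0008,0.18,1],[0.002,0.001,-0.1455,0.0007,-0.0008,0.2,1],[0.002,0.001,-0.1455,0.0007,-0.0008,0.212,1],[0.002,0.001,-0.1455,0.0007,-0.0008,0.218,1],[0.002,0.001,-0.1455,0.0007,-0.0008,0.222,1],[0.002,0.001,-0.1455,0.0007,-0.0008,0.2235,1],[0.002,0.001,-0.1455,0.0007,-0.0008,0.2235,1]]
  ]
}}

```text
clock: 8.4
tcp_pos: [0.4974, 0.2048, 0.0266]
orientation: [0.658, 0.753, 0.0, 0.0]
force: [0.4, 0.6, -1.3]
gripper_width: 0.025
```

```bash
python3 - <<'E'
from h import *
print(plan([.4971,.2047,.0245],tool(np.radians(97.7))))
o=get_obs();print(o["tcp_pos"],o["force"],o["gripper_width"])
cv2.imwrite("pics/w5.png",capture("wrist"))
E
```

```text
[ 0.0009  0.0004 -0.0001 -0.0001 -0.0003  0.0021]
[0.49737142 0.20482301 0.02657666] [ 0.36606435  0.55406102 -1.30308443] 0.025042027665231285
```

View pics/w5.png

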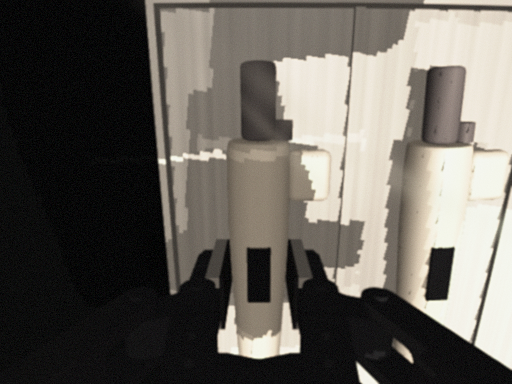

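Request:
{"method": "apply_moves", "body": {
  "increments": [
    [[0,0,0,0,0,0.002,1],[0,0,0,0,0,0.003,1],[0,0,0,0,0,0.003,1]]
  ]
}}

```text
clock: 8.82
tcp_pos: [0.4977, 0.2049, 0.0241]
orientation: [0.658, 0.753, 0.001, 0.001]
force: [-0.3, -0.4, 3.6]
gripper_width: 0.0251
```

Request:
{"method": "apply_moves", "body": {
  "increments": [
    [[0,0,0,0,0,0,0.66],[0,0,0,0,0,0,0.6],[0,0,0,0,0,0,0.55],[0,0,0,0,0,0,0.5],[0,0,0,0,0,0,0.5]]
  ]
}}

```text
clock: 9.45
tcp_pos: [0.4977, 0.2049, 0.0241]
orientation: [0.658, 0.753, 0.0, 0.001]
force: [-0.0, -1.0, 0.0]
gripper_width: 0.0426
```

```bash
python3 - <<'E'
from h import *
o=get_obs();print(o["tcp_pos"],o["force"],o["gripper_width"])
cv2.imwrite("pics/w6.png",capture("wrist"))
E
```

```text
[0.4976818  0.20491613 0.02409703] [-0.0094648  -0.97063693  0.04513036] 0.04264685976379069
```

View pics/w6.png

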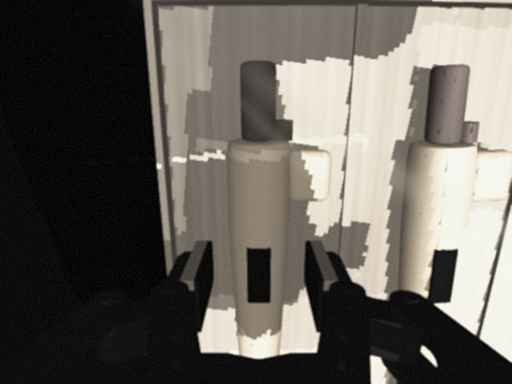

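Request:
{"method": "apply_moves", "body": {
  "increments": [
    [[0,0,0,0,0,-0.01,0.5],[0,0,0,0,0,-0.035,0.5],[0,0,0,0,0,-0.08,0.3],[0,0,0,0,0,-0.14,0],[0,0,0,0,0,-0.2,0],[0,0,0,0,0,-0.25,0],[0,0,0.15,0.02,0,-0.276,0],[0,0,0.32,0.06,0,-0.276,0],[0,0,0.49,0.1,0,-0.276,0],[0,0,0.66,0.14,0,-0.276,0],[0,0,0.83,0.17,0,-0.276,0],[0,0,1.0,0.2,0,-0.276,0],[0,0,1.17,0.2,0,-0.276,0],[0,0,1.34,0.2,0,-0.276,0],[0,0,1.51,0.2,0,-0.276,0],[0,0,1.51,0.2,0,-0.276,0]]
  ]
}}

```text
clock: 11.5
tcp_pos: [0.47, 0.403, 0.3005]
orientation: [0.995, 0.098, 0.001, 0.0]
force: [0.5, -0.0, 0.3]
gripper_width: 0.0853
```

```bash
python3 - <<'E'
from h import *
print(plan([.44,-.21,.31],tool(np.radians(-90))))
o=get_obs();print(o["tcp_pos"],o["gripper_width"],o["qpos"])
im=capture("top");crop(im,"t7",130,100,280,250,5)
E
```

```text
[-1.100e-03 -1.600e-03  1.768e+00 -1.495e-01  5.952e-01 -9.500e-03]
[0.47003847 0.40298362 0.30050451] 0.0853400331959523 [ 5.28926717e-01  4.64038553e-01  1.38360447e+00 -9.90097992e-04
  1.29257072e+00  3.32014824e-01]
```

View pics/t7.png

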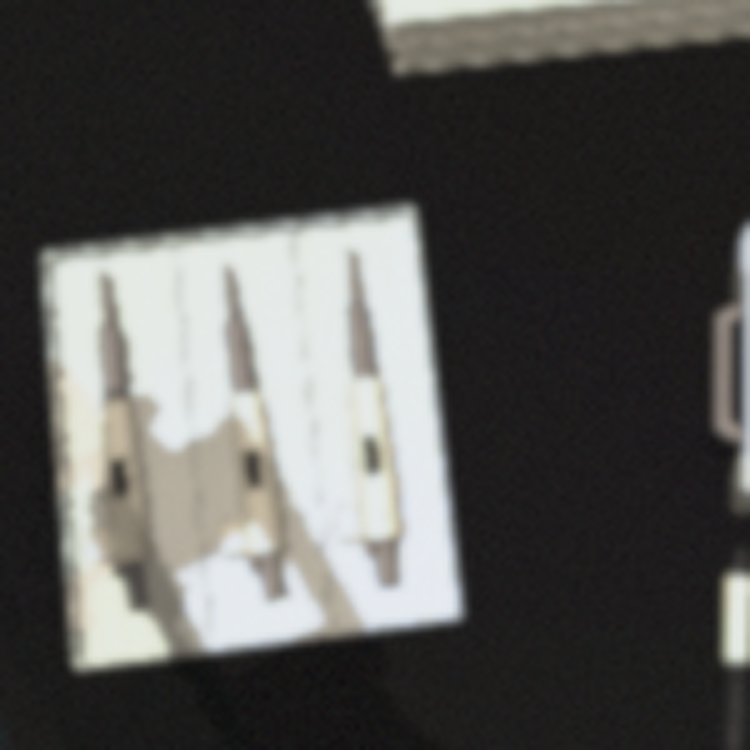

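Request:
{"method": "apply_moves", "body": {
  "increments": [
    [[0,0,0.17,-0.014,0.056,-0.0095,0],[0,0,0.35,-0.028,0.112,-0.0095,0],[0,0,0.53,-0.042,0.168,-0.0095,0],[0,0,0.71,-0.057,0.224,-0.0095,0],[0,0,0.89,-0.071,0.28,-0.0095,0],[0,0,1.07,-0.085,0.336,-0.0095,0],[0,0,1.25,-0.1,0.392,-0.0095,0],[0,0,1.43,-0.114,0.448,-0.0095,0],[0,0,1.6,-0.128,0.504,-0.0095,0],[0,0,1.768,-0.142,0.56,-0.0095,0],[0,0,1.768,-0.1495,0.595,-0.0095,0],[0,0,1.768,-0.1495,0.595,-0.0095,0],[0,0,1.768,-0.1495,0.595,-0.0095,0]]
  ]
}}

```text
clock: 13.18
tcp_pos: [0.4402, -0.2091, 0.3099]
orientation: [0.708, -0.706, 0.0, -0.001]
force: [-0.1, 0.4, -0.0]
gripper_width: 0.0855
```

```bash
python3 - <<'E'
from h import *
o=get_obs();print(o["tcp_pos"],o["orientation"],o["qpos"]);np.savez("w8.npz",**o)
im=capture("wrist");cv2.imwrite("pics/w8r.png",im);crop(im,"w8",0,0,512,384,1.56)
E
```

```text
[ 0.44019694 -0.20910297  0.3099021 ] [ 7.07748114e-01 -7.06464430e-01  1.22678328e-04 -7.75554348e-04] [-6.74153526e-01  2.60889899e-01  1.68509529e+00  1.62816463e-03
  1.19519326e+00  8.94230444e-01]
```

View pics/w8.png

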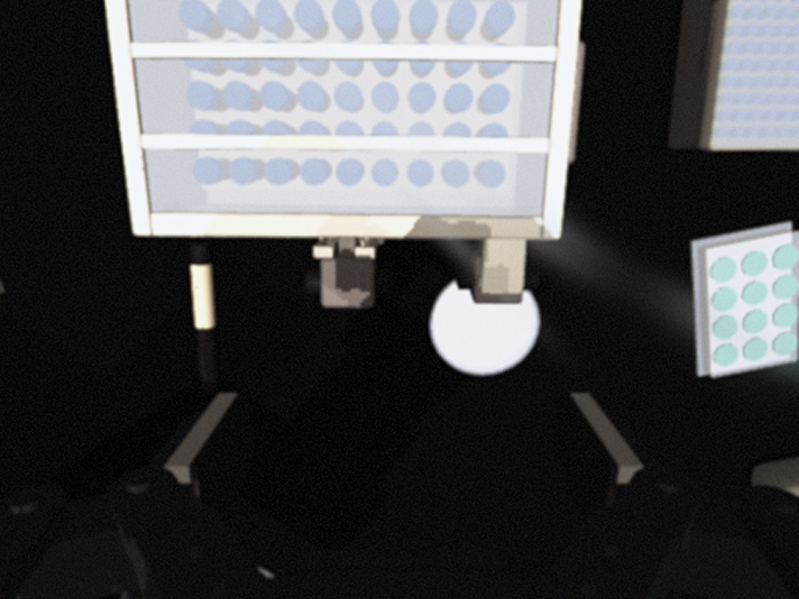

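```bash
python3 - <<'E'
from h import *
im=cv2.imread("pics/w8r.png")
im=cv2.convertScaleAbs(im,alpha=1.6,beta=30)
crop(im,"w8c",190,125,370,215,4.4)
E
```

```text
(no output)
```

View pics/w8c.png

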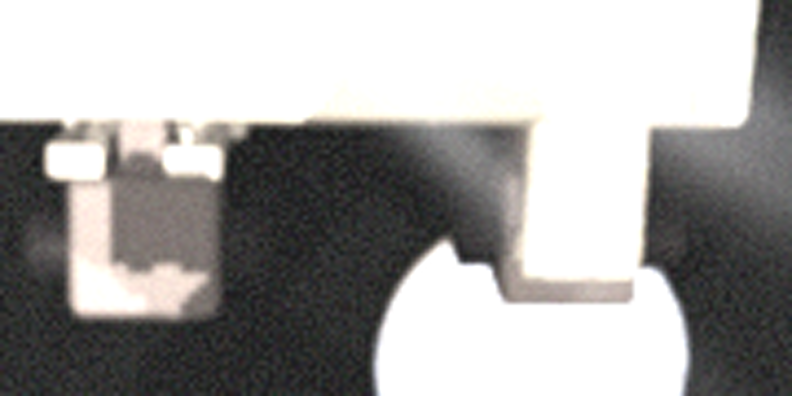

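```bash
python3 - <<'E'
from h import *
o=dict(np.load("w8.npz"));pw=W("wrist",o)
def f(u,v,z): return px2w("wrist",((u+.5)/4.4-.5+190,(v+.5)/4.4-.5+125),z,pw).round(4)
for z in(.115,.12,.125): print(z,[f(*p,z)[:2] for p in[(70,318),(220,318),(145,318),(145,180)]])
for z in(.113,.118): print(z,[f(*p,z)[:2] for p in[(525,240),(648,240),(522,280),(640,280)]])
print("block bottom",f(505,300,.1),f(632,300,.1))
s=.64
g=lambda u,v,z: px2w("wrist",(u*s,v*s),z,pw).round(4)
print("front corners",g(134,235,.116),g(562,236,.116), "side rails",g(108,0,.118),g(580,0,.118))
# prediction
for (cx,cy,yaw) in[(.5424,-.172,-.01),(.5424,-.172,0)]:
    T=fr(cx,cy,0,yaw)
    for P in[(-.115,0,.105),(-.115,-.1,.092),(-.08,.13,.118),(.08,.13,.118)]:
        w=T@np.r_[P,1];print(P,w[:3].round(4),((w2px("wrist",w[:3],pw)-[190,125])*4.4).round(0))
E
```

```text
0.115 [array([ 0.4146, -0.1547]), array([ 0.4146, -0.1892]), array([ 0.4146, -0.172 ]), array([ 0.4469, -0.1729])]
0.12 [array([ 0.4161, -0.1555]), array([ 0.4162, -0.1895]), array([ 0.4161, -0.1725]), array([ 0.448 , -0.1735])]
0.125 [array([ 0.4176, -0.1563]), array([ 0.4177, -0.1898]), array([ 0.4177, -0.1731]), array([ 0.449, -0.174])]
0.113 [array([ 0.4328, -0.2589]), array([ 0.4329, -0.2871]), array([ 0.4233, -0.2587]), array([ 0.4234, -0.2859])]
0.118 [array([ 0.434 , -0.2582]), array([ 0.4341, -0.2858]), array([ 0.4247, -0.2579]), array([ 0.4248, -0.2847])]
block bottom [ 0.4147 -0.2568  0.1   ] [ 0.4148 -0.2874  0.1   ]
front corners [ 0.4621 -0.0393  0.116 ] [ 0.4618 -0.3066  0.116 ] side rails [ 0.594  -0.0436  0.118 ] [ 0.5934 -0.3052  0.118 ]
(-0.115, 0, 0.105) [ 0.4274 -0.1709  0.105 ] [141. 252.]
(-0.115, -0.1, 0.092) [ 0.4264 -0.2708  0.092 ] [559. 243.]
(-0.08, 0.13, 0.118) [ 0.4637 -0.0412  0.118 ] [-456.  106.]
(0.08, 0.13, 0.118) [ 0.6237 -0.0428  0.118 ] [-556. -719.]
(-0.115, 0, 0.105) [ 0.4274 -0.172   0.105 ] [146. 252.]
(-0.115, -0.1, 0.092) [ 0.4274 -0.272   0.092 ] [564. 239.]
(-0.08, 0.13, 0.118) [ 0.4624 -0.042   0.118 ] [-451.  112.]
(0.08, 0.13, 0.118) [ 0.6224 -0.042   0.118 ] [-560. -711.]
```

```bash
python3 - <<'E'
from h import *
print(plan([.429,-.272,.093],tool(np.radians(-90))))
E
```

```text
[-0.0013  0.0008  0.0026  0.0635  0.0117  0.2169]
```

Request:
{"method": "apply_moves", "body": {
  "increments": [
    [[-0.001,0.001,0.002,0.04,0.008,0.02,0],[-0.001,0.001,0.002,0.0635,0.0117,0.07,0],[-0.001,0.001,0.002,0.0635,0.0117,0.11,0],[-0.001,0.001,0.002,0.0635,0.0117,0.15,0],[-0.001,0.001,0.002,0.0635,0.0117,0.18,0],[-0.001,0.001,0.002,0.0635,0.0117,0.2,0],[-0.001,0.001,0.002,0.0635,0.0117,0.213,0],[-0.001,0.001,0.002,0.0635,0.0117,0.217,0],[-0.001,0.001,0.002,0.0635,0.0117,0.217,0]]
  ]
}}

```text
clock: 14.35
tcp_pos: [0.4294, -0.2719, 0.0933]
orientation: [0.708, -0.707, 0.001, -0.0]
force: [-0.1, -0.3, 0.6]
gripper_width: 0.0854
```

```bash
python3 - <<'E'
from h import *
o=get_obs();print(o["tcp_pos"],o["force"])
im=cv2.convertScaleAbs(capture("wrist"),alpha=1.5,beta=30);crop(im,"w9",0,0,512,384,1.56)
E
```

```text
[ 0.42935765 -0.2718881   0.09325784] [-0.12797065 -0.26421534  0.63467908]
```

View pics/w9.png

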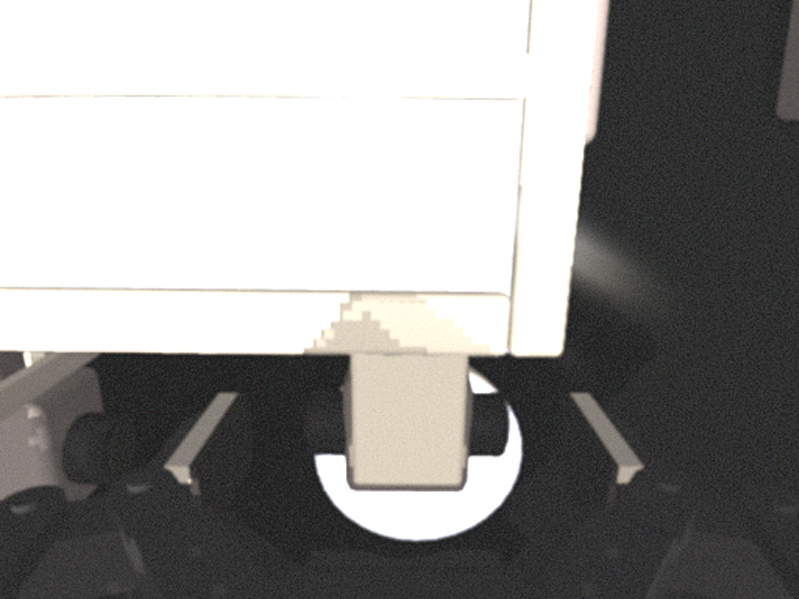

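Request:
{"method": "apply_moves", "body": {
  "increments": [
    [[0,0,0,0,0,0,0.4],[0,0,0,0,0,0,0.7],[0,0,0,0,0,0,1],[0,0,0,0,0,0,1],[0,0,0,0,0,0,1],[0,0,0,0,0,0,1],[0,0,0,0,0,0,1],[0,0,0,0,0,0,1]]
  ],
  "force": 45
}}

```text
clock: 15.4
tcp_pos: [0.43, -0.2728, 0.0948]
orientation: [0.707, -0.707, 0.002, -0.0]
force: [-0.6, 0.7, 8.2]
gripper_width: 0.0357
```

```bash
python3 - <<'E'
from h import *
o=get_obs();print(o["tcp_pos"],o["force"],o["gripper_width"])
im=cv2.convertScaleAbs(capture("wrist"),alpha=1.,beta=10);crop(im,"w10",0,0,512,384,1.56)
E
```

```text
[ 0.42998294 -0.27284209  0.09479302] [-0.64020721  0.72453488  8.16742043] 0.03572186581146902
```

View pics/w10.png

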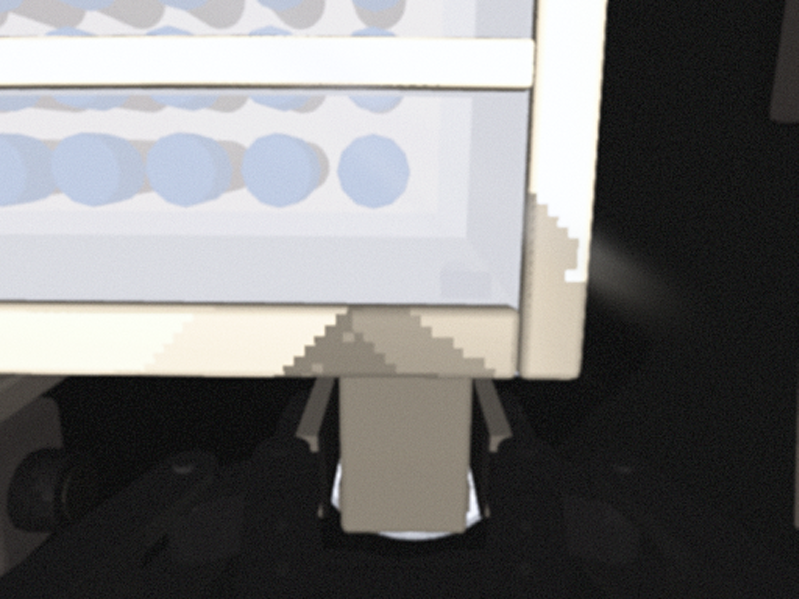

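Request:
{"method": "apply_moves", "body": {
  "increments": [
    [[0,0,0,0,0,0,0.5],[0,0,0,0,0,0,0.2],[0,0,0,0,0,0,0],[0,0,0,0,0,-0.01,0],[0,0,0,0,0,-0.05,0],[0,0,0,0,0,-0.1,0],[0,0,0,0,0,-0.14,0],[0,0,0,-0.05,0,-0.15,0],[0,0,0,-0.1,0,-0.15,0],[0,0,0,-0.1,0,-0.15,0]]
  ]
}}

```text
clock: 16.7
tcp_pos: [0.4282, -0.169, 0.2453]
orientation: [0.709, -0.705, 0.001, -0.0]
force: [0.5, -0.5, 0.7]
gripper_width: 0.0854
```

```bash
python3 - <<'E'
from h import *
print(plan([.43,-.1725,.125],tool(np.radians(-90))))
o=get_obs();print(o["tcp_pos"],o["force"],o["gripper_width"]);np.savez("w11.npz",**o)
im=cv2.convertScaleAbs(capture("wrist"),alpha=1.2,beta=15);crop(im,"w11",0,0,512,384,1.56)
E
```

```text
[-0.0021 -0.0018  0.0047  0.0033 -0.0015  0.1203]
[ 0.42822685 -0.16896675  0.24528616] [ 0.48948643 -0.46390527  0.72300201] 0.08535875136019354
```

View pics/w11.png

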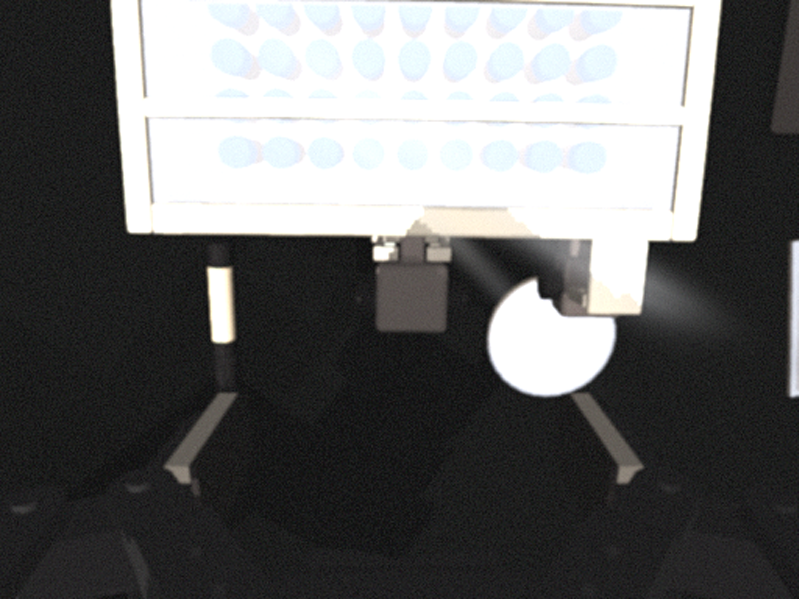

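Request:
{"method": "apply_moves", "body": {
  "increments": [
    [[-0.002,-0.002,0.0047,0.0033,-0.0015,0.04,0],[-0.002,-0.002,0.0047,0.0033,-0.0015,0.08,0],[-0.002,-0.002,0.0047,0.0033,-0.0015,0.105,0],[-0.002,-0.002,0.0047,0.0033,-0.0015,0.118,0],[-0.002,-0.002,0.0047,0.0033,-0.0015,0.1205,0],[-0.002,-0.002,0.0047,0.0033,-0.0015,0.1205,0]]
  ]
}}

```text
clock: 17.5
tcp_pos: [0.4317, -0.1754, 0.1254]
orientation: [-0.707, 0.708, -0.002, 0.0]
force: [-0.1, -0.6, 0.8]
gripper_width: 0.0853
```

```bash
python3 - <<'E'
from h import *
o=get_obs();print(o["tcp_pos"],o["force"],o["gripper_width"])
im=cv2.convertScaleAbs(capture("wrist"),alpha=1.5,beta=30);crop(im,"w12",0,0,512,384,1.56)
E
```

```text
[ 0.43171414 -0.1754113   0.12541222] [-0.08910369 -0.56599786  0.83861279] 0.08529108868090818
```

View pics/w12.png

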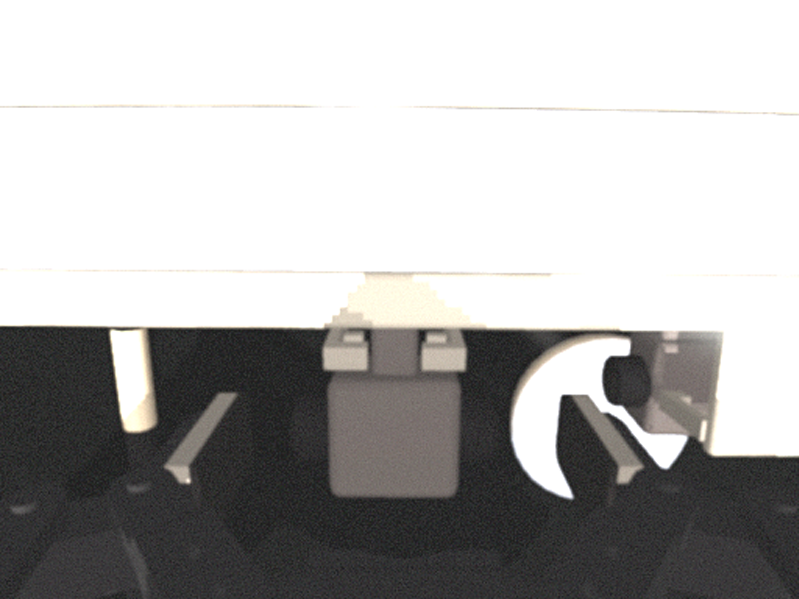

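Request:
{"method": "apply_moves", "body": {
  "increments": [
    [[0,0,0,-0.0027,0.0015,0,0],[0,0,0,-0.0027,0.0015,0,0.4],[0,0,0,-0.0027,0.0015,0,0.7],[0,0,0,-0.0027,0.0015,0,1],[0,0,0,-0.0027,0.0015,0,1],[0,0,0,-0.0027,0.0015,0,1],[0,0,0,-0.0027,0.0015,0,1],[0,0,0,-0.0027,0.0015,0,1],[0,0,0,-0.0027,0.0015,0,1]]
  ],
  "force": 50
}}

```text
clock: 18.68
tcp_pos: [0.4302, -0.1728, 0.1256]
orientation: [-0.707, 0.708, -0.002, 0.0]
force: [-1.6, -1.2, 2.7]
gripper_width: 0.0355
```

```bash
python3 - <<'E'
from h import *
o=get_obs();print(o["tcp_pos"],o["force"],o["gripper_width"])
print(R.from_quat(o["orientation"]).as_matrix().round(4))
im=cv2.convertScaleAbs(capture("wrist"),alpha=1.5,beta=30);crop(im,"w13",0,0,512,384,1.56)
# arc: catch rel hinge (-200,-3)
th0=.1
p=lambda t:np.array([-.2*np.cos(t)-.003*np.sin(t)*-1*-1*0, 0])
def c(t): # rotate (-.2,-.003) so front goes up
    return np.array([-.2*np.cos(t)-.003*np.sin(t)*(-1), .2*np.sin(t)-.003*np.cos(t)])
for t in [.15,.2,.3,.4,.5,.6,.7,.8,.9,1.0,1.1,1.2,1.3,1.4,1.45]:
    d=c(t)-c(th0);print(t,d.round(4))
E
```

```text
[ 0.43023674 -0.17276477  0.12562562] [-1.6103992  -1.24254632  2.65873873] 0.03550816123383833
[[-0.0012 -1.      0.0031]
 [-1.      0.0012 -0.003 ]
 [ 0.003  -0.0031 -1.    ]]
0.15 [0.0014 0.0099]
0.2 [0.0033 0.0198]
0.3 [0.0085 0.0393]
0.4 [0.0157 0.0581]
0.5 [0.0246 0.0763]
0.6 [0.0353 0.0935]
0.7 [0.0477 0.1096]
0.8 [0.0615 0.1244]
0.9 [0.0767 0.1378]
1.0 [0.0932 0.1497]
1.1 [0.1107 0.1599]
1.2 [0.129  0.1683]
1.3 [0.1481 0.1749]
1.4 [0.1677 0.1796]
1.45 [0.1776 0.1812]
```

View pics/w13.png

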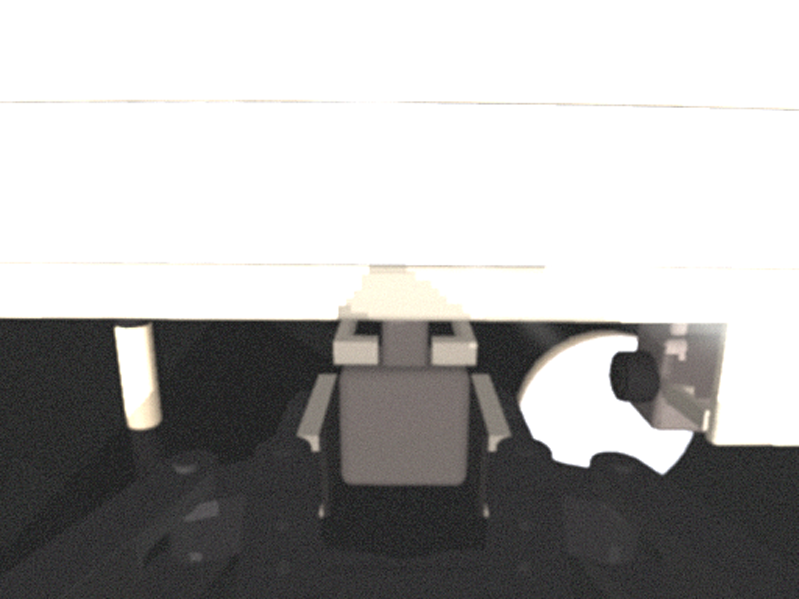

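Request:
{"method": "apply_moves", "body": {
  "increments": [
    [[0,0,0,0,-0.0014,-0.0099,1],[0,0,0,0,-0.0033,-0.0198,1],[0,0,0,0,-0.006,-0.0296,1],[0,0,0,0,-0.0085,-0.0393,1],[0,0,0,0,-0.012,-0.049,1],[0,0,0,0,-0.0157,-0.0581,1],[0,0,0,0,-0.0157,-0.0581,1]]
  ]
}}

```text
clock: 19.6
tcp_pos: [0.4443, -0.1728, 0.1845]
orientation: [-0.707, 0.707, -0.001, -0.001]
force: [-5.3, -5.3, -3.5]
gripper_width: 0.0358
```

```bash
python3 - <<'E'
from h import *
o=get_obs();print(o["tcp_pos"],o["force"],o["gripper_width"])
im=cv2.convertScaleAbs(capture("wrist"),alpha=1.2,beta=20);crop(im,"w14",0,0,512,384,1.56)
E
```

```text
[ 0.4443387  -0.17279346  0.18448189] [-5.26180561 -5.326119   -3.51866725] 0.03575478812872674
```

View pics/w14.png

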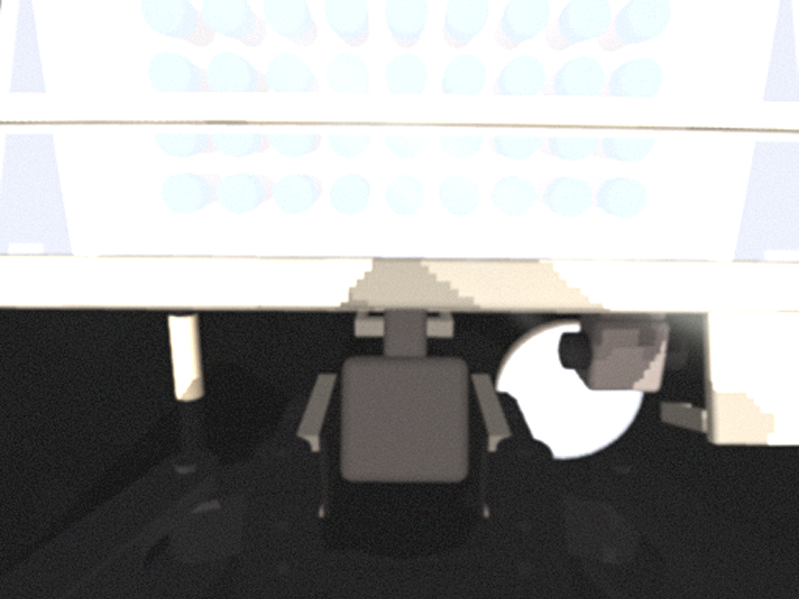

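Request:
{"method": "apply_moves", "body": {
  "increments": [
    [[0,0,0,0,-0.0045,-0.0092,1],[0,0,0,0,-0.009,-0.0182,1],[0,0,0,0,-0.014,-0.027,1],[0,0,0,0,-0.0196,-0.0354,1],[0,0,0,0,-0.0256,-0.0436,1],[0,0,0,0,-0.032,-0.0515,1],[0,0,0,0,-0.0385,-0.059,1],[0,0,0,0,-0.0458,-0.0663,1],[0,0,0,0,-0.0532,-0.0732,1],[0,0,0,0,-0.061,-0.0797,1],[0,0,0,0,-0.0692,-0.0858,1],[0,0,0,0,-0.0775,-0.0916,1],[0,0,0,0,-0.0775,-0.0916,1]]
  ]
}}

```text
clock: 21.28
tcp_pos: [0.5211, -0.1735, 0.2778]
orientation: [0.707, -0.707, 0.002, 0.003]
force: [-6.1, -7.0, 3.9]
gripper_width: 0.036
```

```bash
python3 - <<'E'
from h import *
o=get_obs();print(o["tcp_pos"],o["force"],o["gripper_width"])
im=cv2.convertScaleAbs(capture("wrist"),alpha=1.2,beta=20);crop(im,"w15",0,0,512,384,1.56)
E
```

```text
[ 0.52109305 -0.17351667  0.27777442] [-6.08997607 -7.04756179  3.86667817] 0.03599784734866925
```

View pics/w15.png

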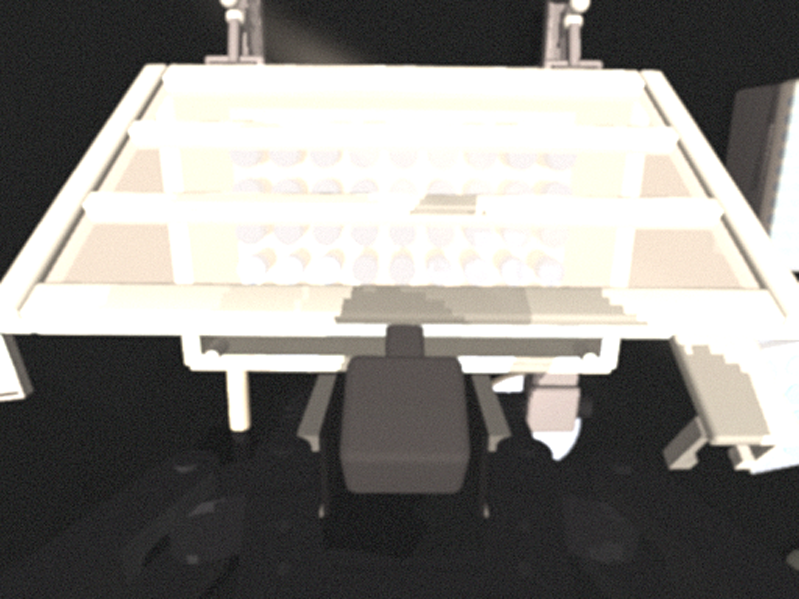

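Request:
{"method": "apply_moves", "body": {
  "increments": [
    [[0,0,0,0.0005,-0.008,-0.0062,1],[0,0,0,0.001,-0.017,-0.011,1],[0,0,0,0.001,-0.026,-0.0155,1],[0,0,0,0.001,-0.0353,-0.0194,1],[0,0,0,0.001,-0.0449,-0.0228,1],[0,0,0,0.001,-0.0545,-0.0258,1],[0,0,0,0.001,-0.0642,-0.028,1],[0,0,0,0.001,-0.0745,-0.0302,1],[0,0,0,0.001,-0.0805,-0.0312,1],[0,0,0,0.001,-0.0805,-0.0312,1],[0,0,0,0.001,-0.0805,-0.0312,1]]
  ]
}}

```text
clock: 22.7
tcp_pos: [0.6024, -0.1745, 0.3099]
orientation: [0.707, -0.707, 0.003, 0.003]
force: [-3.7, -0.7, 6.4]
gripper_width: 0.0357
```

```bash
python3 - <<'E'
from h import *
o=get_obs();print(o["tcp_pos"],o["force"],o["gripper_width"],o["wrist_torque"])
im=cv2.convertScaleAbs(capture("wrist"),alpha=1.2,beta=20);crop(im,"w16",0,0,512,384,1.56)
cv2.imwrite("pics/s16.png",cv2.resize(capture("scene"),None,fx=1.56,fy=1.56));cv2.imwrite("pics/t16.png",capture("top"))
E
```

```text
[ 0.60241709 -0.17446993  0.30993195] [-3.66798751 -0.71452044  6.37457513] 0.03572956721616689 [-0.11198026  0.81025557  0.02047051]
```

View pics/w16.png

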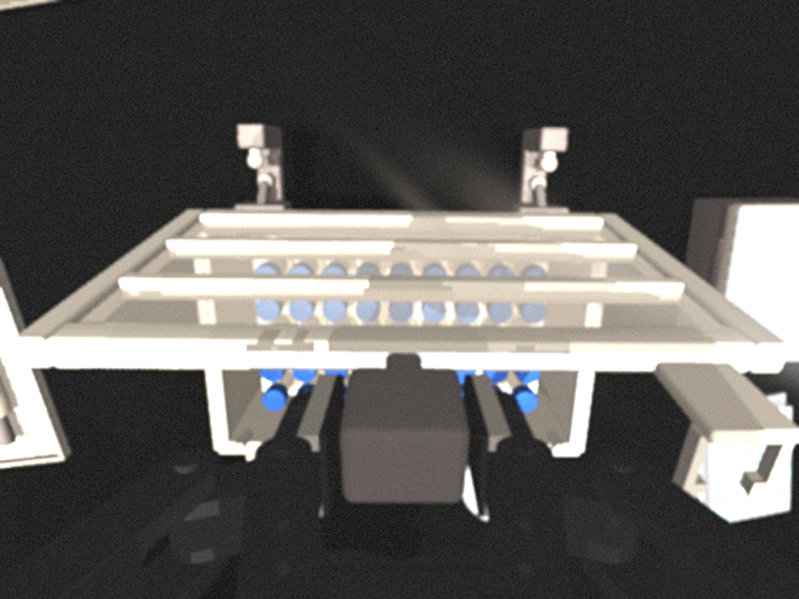

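View pics/s16.png

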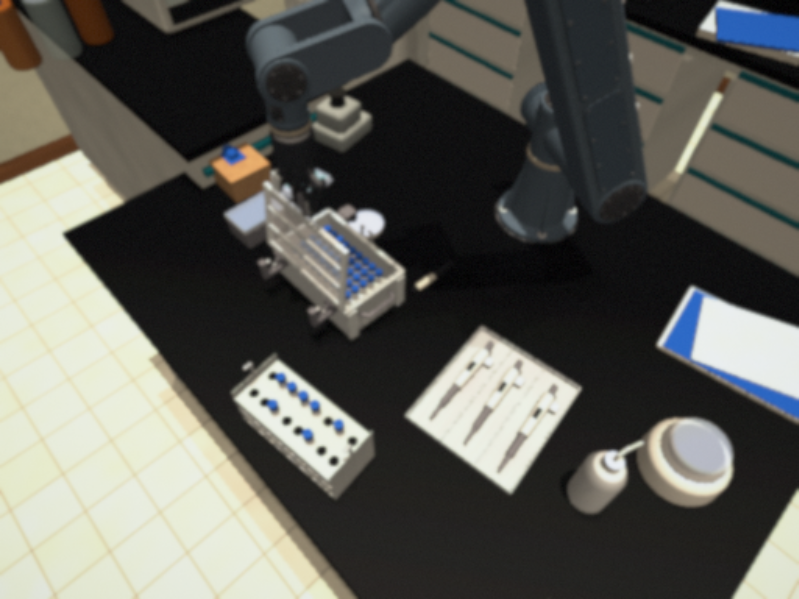

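View pics/t16.png

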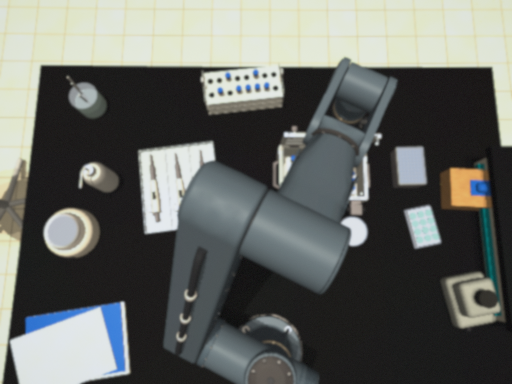

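Request:
{"method": "apply_moves", "body": {
  "increments": [
    [[0,0,0,0,0,0,1],[0,0,0,0,0,0,1],[0,0,0,0,0,0,1],[0,0,0,0,0,0,1]]
  ]
}}

```text
clock: 23.35
tcp_pos: [0.6025, -0.1745, 0.31]
orientation: [0.707, -0.707, 0.003, 0.003]
force: [-2.6, -1.7, 3.0]
gripper_width: 0.0357
```

```bash
python3 - <<'E'
from h import *
o=get_obs();print(o["tcp_pos"],o["force"],o["gripper_width"],abs(o["joint_velocities"]).max())
sign_off()
E
```

```text
[ 0.60245369 -0.17445083  0.30999488] [-2.58483293 -1.71224437  2.97885293] 0.03573572214727612 0.0019779094575929183
the job is handed in; nothing more can be done
```

I finished every step and handed the job in at about 23 s of the 58 s allowed. The hand-in gives no verdict, so what follows rests on my own checks.

- **Pipette:** I set it down in the empty right lane, with contact felt at about 3.6 N before I let go. The picture after release shows it in the lane, parallel to the other two with its tip the same way. I judged this by eye and did not measure its final position.
- **Catches:** squeezing the main catch popped the lid ajar. I then gripped the safety catch and swung the lid up past its click stop.
- **Lid at hand-in:** the fingers were closed on the catch at 35.7 mm opening and the arm was at rest. From the tool position I estimate the lid at about 1.44 rad, give or take about 0.03 because I only measured the hinge to a few millimetres. The final wrist and scene pictures show it nearly upright.
- **Rest of the bench:** nothing else looks disturbed in the last scene picture. In the last top view the arm hid part of the bench, including the right lane, and I made no numerical check of the other objects.

Two small disagreements came up:
- The carrier's position differed by about 2 mm between the top and wrist cameras.
- The grip on the safety catch read 35.5–36 mm, slightly under the stated 38 mm for fully squeezed buttons.

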